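# Make up two shoe repair kits

### The job

Make up two shoe repair kits from the stock on the bench: the large heel block, the roll of tape and the glue pot go in the long tray, and the small heel block and the eyelet tin go in the square tray. Set every thing down flat on the tray's floor, side by side and the same way up as it stands now, and keep the glue pot upright all the time. Leave the hammer, the screwdriver and the paste bottle where they are.

Things in the scene. Friction and masses are not known exactly. Their poses are not given: they have to be found in the camera images.
- long_tray: Long open tray of grey plastic, fixed to the bench, 140 (its x) by 250 (its y, the long way) by 35 mm high outside; walls 4 mm thick, floor 4 to 5 mm thick, so about 132 by 242 mm inside. Origin: centre of its underside. The two trays may stand on either side and turned up to 0.2 rad either way.
- square_tray: Square open tray of grey plastic, fixed to the bench, 150 by 150 by 35 mm high outside; walls 4 mm, floor 4 to 5 mm thick, so about 142 by 142 mm inside. Origin: centre of its underside; x and y along its sides.
- large_heel: Large D-shaped heel block, plain black rubber: 62 mm long (its x; the straight edge at +x, the round back at -x), 54 mm wide (its y; the two flat sides are parallel to x and reach from x = -4 to x = +31 mm), 34 mm high. Origin: centre of the underside. Loose, about 70 g, lies flat, any yaw.
- small_heel: Small D-shaped heel block of the same make: 44 mm long (its x; the straight edge at +x, the round back at -x), 38 mm wide (its y; the flat sides reach from x = -3 to x = +22 mm), 26 mm high. Origin: centre of the underside. Loose, about 35 g, lies flat, any yaw.
- tape_roll: Roll of white paper tape lying flat: a ring 60 mm across outside, 38 mm inside, 25 mm high. Origin: centre of the underside. Loose, about 60 g.
- glue_pot: Closed round white glue pot with a screw lid, at most 54 mm across, 55 mm high, upright. Origin: centre of the underside. Loose, about 120 g.
- eyelet_tin: Low round closed steel tin: 49 mm across its lid, 46 mm below, 22 mm high, lying flat. Origin: centre of the underside. Loose, about 60 g.
- screwdriver: Screwdriver about 200 mm long with a black handle, lying between the trays, its handle towards the robot. Bystander: leave it.
- hammer: Hammer about 270 mm long with a wooden handle, lying on the bench far to the robot's left. Bystander: leave it.
- paste_bottle: White bottle with a tall yellow nozzle, 68 mm across, 155 mm tall, standing upright far to the robot's right. Origin: centre of the underside. Bystander: leave it.

How it is judged:
At the end, for the whole second after the job is handed in: Large heel block, tape roll and glue pot in the long tray, small heel block and eyelet tin in the square tray: each origin inside the tray's walls and at most 10 mm above the tray's underside (on its floor, not on a wall or another thing), within 0.15 rad of its starting way up, at rest (x of large_heel in the frame of long_tray between -0.066 and 0.066 m and y of large_heel in the frame of long_tray between -0.121 and 0.121 m and z of large_heel in the frame of long_tray between 0 and 0.01 m and angle between each of large_heel, tape_roll, glue_pot, small_heel, eyelet_tin's own z axis and vertical below 0.15 rad and linear speed of each of large_heel, tape_roll, glue_pot, small_heel, eyelet_tin below 0.02 m/s and angular speed of each of large_heel, tape_roll, glue_pot, small_heel, eyelet_tin below 0.2 rad/s and x of tape_roll in the frame of long_tray between -0.066 and 0.066 m and y of tape_roll in the frame of long_tray between -0.121 and 0.121 m and z of tape_roll in the frame of long_tray between 0 and 0.01 m and x of glue_pot in the frame of long_tray between -0.066 and 0.066 m and y of glue_pot in the frame of long_tray between -0.121 and 0.121 m and z of glue_pot in the frame of long_tray between 0 and 0.01 m and x of small_heel in the frame of square_tray between -0.071 and 0.071 m and y of small_heel in the frame of square_tray between -0.071 and 0.071 m and z of small_heel in the frame of square_tray between 0 and 0.01 m and x of eyelet_tin in the frame of square_tray between -0.071 and 0.071 m and y of eyelet_tin in the frame of square_tray between -0.071 and 0.071 m and z of eyelet_tin in the frame of square_tray between 0 and 0.01 m); the robot touches nothing.
It fails at once if the screwdriver is moved by more than 25 mm (distance of screwdriver from where it was at the start of the episode above 0.025 m).
It fails at once if the hammer is moved by more than 25 mm (distance of hammer from where it was at the start of the episode above 0.025 m).
It fails at once if the paste bottle is moved by more than 25 mm (distance of paste_bottle from where it was at the start of the episode above 0.025 m).
It fails at once if the glue pot is tipped by more than 0.6 rad (angle between glue_pot's own z axis and vertical above 0.6 rad).
It also fails if it takes over 120 s, if anything falls off the work surface, if the arm or the gripper's body presses on something with over 40 N, if the wrist force passes 120 N, or if a joint passes its speed limit or range.

### The arm

A 6-joint arm with a two-finger parallel gripper is mounted at the origin on the work surface. World frame = base frame: x ahead of the robot, y to its left, z up, the work surface at z = 0. Lengths are in m, angles in rad, forces in N, time in s.
With the tool pointing down it reaches from about 0.325 to 0.775 m from the base axis. Payload 5.5 kg.
Tool frame: the origin (TCP) lies at the very end of the fingers, on their centre line; the grasp point (between the pads) lies arm.grasp_offset behind it (arm.grasp_offset is the distance from the TCP to the grasp point, in m); y points along the fingers, x is the direction in which the jaws open and shut, and the axes are right-handed (so a half turn about y gives the same grasp; the last joint's range is limited). The gripper opens to 85 mm and grips with 20 to 120 N. Pads are 22 mm wide; open, the fingers measure 114 mm over their backs; the gripper's body (76 mm by 85 mm) begins 54 mm behind the grasp point. The pads swing forward as they close: fully open they stand 13 mm farther back than shut.
Start: joints at [-1.384, 0.091, 1.231, -0, 1.82, -0.057], TCP at [0.145, -0.582, 0.231] pointing down, gripper open.
Joint ranges: [-2.87, 2.87], [-0.86, 2.18], [0.17, 2.46], [-1.51, 4.65], [0.06, 2.69], [-2.65, 2.65]. Speed limits (rad/s): [2.57, 2.57, 3.01, 3.14, 3.14, 3.14].

### API

Orientations are given as a unit quaternion [w, x, y, z].
In Python, from workcell import arm gives the robot as it stands.
- The arm moves only by the tool arm_command, never from a script. Its argument "moves" is a list of rows, each a list of 7 numbers: the shift along the world's x, y, z in mm, then the turn, a rotation vector about the world's x, y, z in rad, then the opening, from 0 (shut) to 1 (fully open). In form: [[x, y, z, ax, ay, az, grip], ...]. A call has 1 to 10 rows; each row shifts and turns the commanded pose from where the row before left it; what a row does not reach is not made up. A row lasts 1/10 s, in which the tool goes at most 50 mm and 8.59 degrees, less where a joint would pass 70% of its speed; a pose out of reach is approached as far as the arm can. A call is refused whole if a number of a shift passes 50 or a number of a turn 0.15, either way. A call with a gripper value outside its range is refused whole. The fingers move at their own pace and stop on an object; "squeeze" is the grip in N (left out, the last holds). Time passes only in rows, so rows that do not move let the fingers close. It gives the time, the measured TCP pose, the force and the opening at its end, in the units of the state.
- arm.state(): the state, without advancing time (a new reading comes with each control period).
- arm.read_camera(name): name is "scene" or "side" or "wrist"; returns (picture, depth): 400x640x3 uint8, blue, green, red; 400x640 float32, m along the optical axis (not along the pixel's ray), 0 where there is no reading.
- arm.get_calibration(name): a dict with "vertical_fov" (degrees; the focal length in pixels is half the picture's height over the tangent of half this angle, whatever the lens; pixels are square), "cx", "cy" (the principal point, pixels), "eye" and "orientation" of the camera in the world. Camera axes: x right, y down, z forward; pixel columns grow to the right and rows downward; lengths in m; the calibration is good to about 2 mm. A picture is of the moment at which its call begins: read the wrist's pose just before it. get_calibration takes no time and is no camera call; for the wrist camera it gives the pose at the moment of the call.
- arm.sign_off(): hands the job in, once; it reports no verdict.
The state is a dict: "t": time; "joint_positions": joint angles; "joint_velocities": joint speeds; "joint_efforts": joint torques, N m; "tcp_pos": TCP position; "tool_rot": TCP orientation; "ft_force": force on the tool from outside, world axes, zero at the start; "ft_torque": the same for the moment, N m; "grip_width": finger opening in m.
Only numpy, scipy, OpenCV 4.12 (cv2) and the standard library are available. Lean on these libraries where they do the work, as an engineer would, in place of code of your own. Each camera call takes 0.05 s, during which the arm holds its last target. There are 200 camera calls.

## Working session

There is one attempt and no reset: what is moved stays moved. The work goes in short steps, Python scripts to look and compute and a tool call to move; the robot and the scene stay as the last step left them, time stands still between calls to the robot, and variables do not carry over. Pictures are saved under pics/ and viewed, and the job is handed in when it is done.

Besides the shell and the picture viewer there is one more tool, called after "Emit:" as name([rows], argument=value, ...), one row to a line, values as JSON. arm_command: Moves the arm, as the interface text tells. Its arguments: {"type":"object","properties":{"moves":{"type":"array"},"squeeze":{"type":"number"}},"required":["moves"]}

```bash
mkdir -p pics; ls; cat > h.py <<'E'
import numpy as np, cv2
from workcell import arm
from scipy.spatial.transform import Rotation as R
def look(name,fn=None):
    c=arm.get_calibration(name); im,d=arm.read_camera(name)
    if fn: cv2.imwrite('pics/'+fn+'.png',im); np.savez('pics/'+fn,im=im,d=d,c=np.array(c,dtype=object))
    return c,im,d
def rot(c):
    q=np.array(c['orientation'],float)
    return q if q.shape==(3,3) else R.from_quat(np.roll(q,-1)).as_matrix()
def world(c,d):
    h,w=d.shape; f=h/2/np.tan(np.radians(c['vertical_fov'])/2)
    u,v=np.meshgrid(np.arange(w),np.arange(h))
    p=np.stack([(u-c['cx'])/f*d,(v-c['cy'])/f*d,d],-1)
    return p@rot(c).T+np.array(c['eye'])
E
python3 - <<'E'
from h import *
for n in ('scene','side','wrist'):
    c,im,d=look(n,n+'0'); print(n,c)
print(arm.state(),arm.grasp_offset)
E
```

```text
pics
scene {'vertical_fov': 54.20874093518328, 'cx': 324.64736501202754, 'cy': 200.71727220872097, 'eye': array([0.81347607, 0.48460614, 0.93058432]), 'orientation': array([-0.07699929,  0.24993449,  0.92456143, -0.27711012])}
side {'vertical_fov': 57.59674504728777, 'cx': 321.1653672232448, 'cy': 204.95205834257024, 'eye': array([0.23853852, 0.84416369, 0.77732729]), 'orientation': array([ 0.07028432, -0.1242951 ,  0.89748858, -0.41728298])}
wrist {'vertical_fov': 62.17660886385954, 'cx': 314.2284190661033, 'cy': 199.60998045010405, 'eye': array([ 0.22462899, -0.56210922,  0.37201963]), 'orientation': array([ 0.12603942,  0.77774724, -0.60783134, -0.09881478])}
{'t': 0.15, 'joint_positions': array([-1.38371432e+00,  9.16831834e-02,  1.23165677e+00, -6.44061912e-06,
        1.81976742e+00, -5.66967831e-02]), 'joint_velocities': array([-0.00030188, -0.00251393, -0.00215396, -0.0001542 , -0.0002488 ,
       -0.00079887]), 'joint_efforts': array([ 1.82373395e-03, -4.59371889e+01, -4.18526101e+01,  2.57838951e-05,
        9.52632370e-03, -3.50670132e-05]), 'tcp_pos': array([ 0.14478058, -0.58204704,  0.23038541]), 'tool_rot': array([ 0.55743528, -0.55673219,  0.43590076, -0.43509276]), 'ft_force': array([-0.05736612, -0.3130085 ,  0.5344403 ]), 'ft_torque': array([ 0.03338028,  0.0802831 , -0.0081772 ]), 'grip_width': 0.08546479583254377} 0.0187
```

View pics/scene0.png

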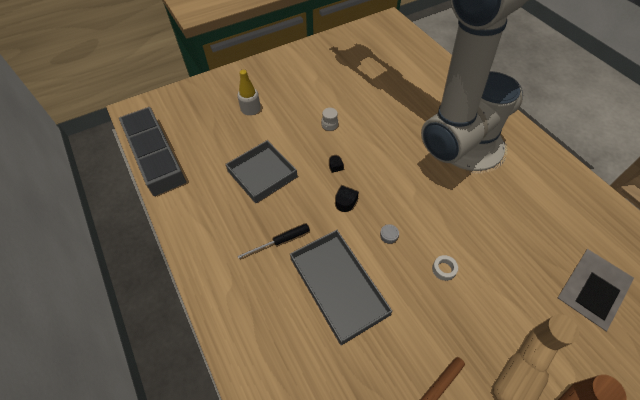

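View pics/side0.png

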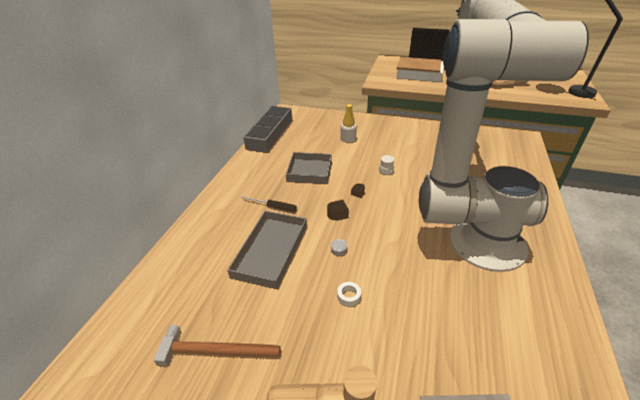

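```bash
python3 - <<'E'
import numpy as np,cv2
from h import *
# top-down ortho map 2 mm... x up, y left ; x 0.1..0.9, y -0.8..0.8 at 2mm
H=np.full((400,800),-1.);C=np.zeros((400,800,3),np.uint8)
for n in ('side0','scene0'):
    z=np.load('pics/'+n+'.npz',allow_pickle=True);c=z['c'].item();d=z['d'];im=z['im']
    p=world(c,d);m=(d>0)&(p[...,2]<.2)&(p[...,2]>-.02)
    P=p[m];r=((.9-P[:,0])/.002).astype(int);k=((.8-P[:,1])/.002).astype(int)
    ok=(r>=0)&(r<400)&(k>=0)&(k<800);o=np.argsort(P[ok,2])
    r,k,zz,cc=r[ok][o],k[ok][o],P[ok,2][o],im[m][ok][o]
    new=zz>H[r,k]-1e9
    C[r,k]=cc;H[r,k]=np.maximum(H[r,k],zz)
for i in range(0,800,50): cv2.line(C,(i,0),(i,399),(0,0,255) if i%100==0 else (0,0,90),1)
for i in range(0,400,50): cv2.line(C,(0,i),(799,i),(0,0,255) if i%100==0 else (0,0,90),1)
cv2.imwrite('pics/top.png',C)
E
```

```text
(no output)
```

View pics/top.png

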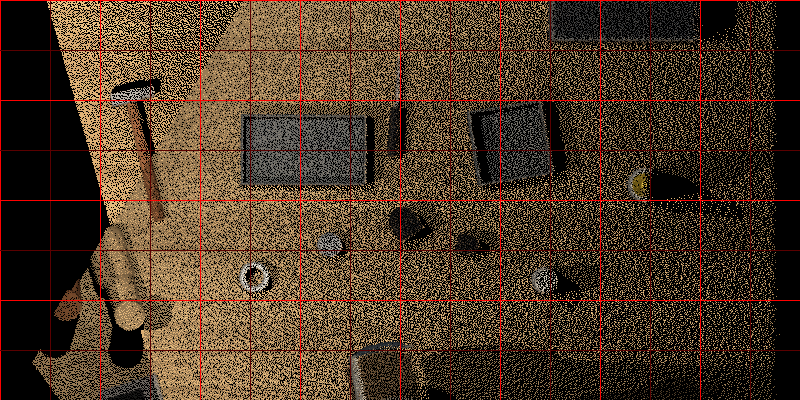

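The scene shows: long tray (340,285), square tray (262,170), screwdriver (275,240), tape (445,267), tin (389,233), large heel (346,197), small heel (336,163), pot (330,118). I'll measure them from their top faces.

```bash
cat > m.py <<'E'
from h import *
def load(n):
    z=np.load('pics/'+n+'.npz',allow_pickle=True);return world(z['c'].item(),z['d']),z['d']
objs={'tape':(.345,.29,.025),'tin':(.41,.14,.022),'pot':(.34,-.285,.055),'large':(.455,-.015,.034),'small':(.42,-.14,.026)}
for n in ('scene0','side0'):
    p,d=load(n); print(n)
    g=(d>0)&(abs(p[...,0]-.5)<.25)&(abs(p[...,1])<.35)&(abs(p[...,2])<.006); print('table z',np.median(p[g][:,2]))
    for k,(x,y,h) in objs.items():
        m=(d>0)&(np.hypot(p[...,0]-x,p[...,1]-y)<.055)&(p[...,2]>h-.004)&(p[...,2]<h+.02)
        P=p[m]; (c,r)=cv2.minEnclosingCircle(P[:,:2].astype(np.float32)*1000)
        print(k,len(P),'ztop',np.percentile(P[:,2],[5,50,95]).round(4),'circ',np.round(c,1),round(r,1),'rect',[np.round(a,1) for a in cv2.minAreaRect(P[:,:2].astype(np.float32)*1000)])
    for k,x,y,l in (('long',.6,.19,.15),('sq',.61,-.235,.12)):
        m=(d>0)&(abs(p[...,0]-x)<.11)&(abs(p[...,1]-y)<l)&(p[...,2]>.031)&(p[...,2]<.04)
        P=p[m];print(k,len(P),np.median(P[:,2]),[np.round(a,1) for a in cv2.minAreaRect(P[:,:2].astype(np.float32)*1000)])
    # crop pic ortho of heels
im=cv2.imread('pics/scene0.png')[140:230,300:420];im2=cv2.imread('pics/side0.png')[165:235,300:390]
cv2.imwrite('pics/crop0.png',np.hstack([cv2.resize(np.clip(i.astype(float)*2.5,0,255).astype(np.uint8),(400,300),interpolation=2) for i in (im,im2)]))
E
python3 m.py
```

```text
scene0
table z 0.0021761503259529746
tape 274 ztop [0.0227 0.0264 0.0289] circ [345.3 292.2] 31.1 rect [array([346.2, 291. ]), array([57.4, 58.3]), np.float64(3.7)]
tin 253 ztop [0.0201 0.0232 0.0261] circ [410.1 140.2] 25.1 rect [array([410.9, 141.2]), array([47.2, 47.7]), np.float64(30.7)]
pot 146 ztop [0.0527 0.0567 0.0603] circ [ 337.8 -291.8] 25.9 rect [array([ 337.4, -291. ]), array([49.4, 45.7]), np.float64(28.5)]
large 350 ztop [0.0329 0.036  0.0387] circ [451.3 -10. ] 36.3 rect [array([455.9,  -8.8]), array([63.8, 54.7]), np.float64(35.4)]
small 151 ztop [0.0243 0.0281 0.0309] circ [ 412.  -133.6] 25.8 rect [array([ 410.4, -135.8]), array([46.3, 37.7]), np.float64(74.6)]
long 627 0.03594882031550739 [array([600.1, 192.1]), array([252.1, 140.6]), np.float64(89.8)]
sq 368 0.03588814263676399 [array([ 614.1, -220.3]), array([150.9, 153.5]), np.float64(8.9)]
side0
table z 0.001326340499899381
tape 241 ztop [0.0221 0.0252 0.0274] circ [346.2 289.3] 31.2 rect [array([346.1, 290.9]), array([58.3, 58. ]), np.float64(74.9)]
tin 178 ztop [0.0197 0.0226 0.0248] circ [409.7 139.4] 25.2 rect [array([409.9, 140.8]), array([45.9, 47.9]), np.float64(13.6)]
pot 91 ztop [0.0525 0.0561 0.0581] circ [ 338.4 -290.8] 25.7 rect [array([ 338.5, -291.5]), array([48.1, 44.8]), np.float64(84.2)]
large 222 ztop [0.0321 0.0351 0.0374] circ [453.5 -14.2] 37.1 rect [array([456.9, -12.4]), array([63.1, 60.1]), np.float64(32.5)]
small 99 ztop [0.0236 0.0269 0.0294] circ [ 410.5 -134.9] 28.3 rect [array([ 410.3, -138.5]), array([49.4, 38.6]), np.float64(76.4)]
long 438 0.03498354238946105 [array([601.2, 191.3]), array([253.8, 142.6]), np.float64(89.9)]
sq 198 0.03514507650830456 [array([ 614.4, -220.8]), array([149.8, 157.4]), np.float64(8.8)]
```

View pics/crop0.png

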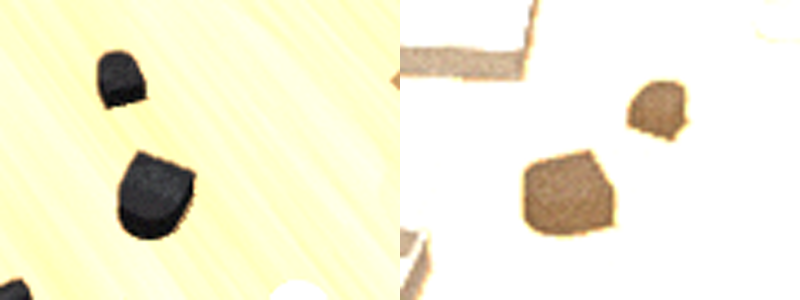

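Measured (mm):

| Thing | x, y | Direction |
|---|---|---|
| tape | 346, 291 | – |
| tin | 410, 140.5 | – |
| pot | 338, -291 | – |
| large heel | 456, -10 | yaw ≈ 215° |
| small heel | 410.5, -137 | yaw ≈ 75° |
| long tray | 600.5, 191.5 | yaw ≈ 0 |
| square tray | 614, -220.5 | yaw ≈ 8.9° |

The measured sizes and heights agree with the given ones. The crop shows the large heel's straight edge at upper right (about (165,160)) and the small heel's at the bottom (about (125,100)).

```bash
cat > plan.py <<'E'
import sys
from h import *
# usage: plan.py x y z jawdeg  (mm, deg)
s=arm.state(); Rm=R.from_quat(np.roll(s['tool_rot'],-1)).as_matrix()
jaw=np.degrees(np.arctan2(Rm[1,0],Rm[0,0])); t=s['tcp_pos']*1000
print('t',round(s['t'],2),'tcp',t.round(1),'jaw',jaw.round(1),'point',Rm[:,1].round(3),'w',round(s['grip_width']*1e3,1),'F',s['ft_force'].round(1),'j',s['joint_positions'].round(2))
a=list(map(float,sys.argv[1:]))
for i in range(0,len(a),4):
    x,y,z,j=a[i:i+4]; dj=(j-jaw+90)%180-90
    print('shift',(np.array([x,y,z])-t).round(1),'turnz rad',np.radians(dj).round(3)); t=np.array([x,y,z]);jaw=j
E
python3 plan.py 338 -291 120 49 338 -291 10 49
```

```text
t 0.15 tcp [ 144.8 -582.   230.4] jaw -76.0 point [-0.     0.001 -1.   ] w 85.5 F [-0.1 -0.3  0.5] j [-1.38  0.09  1.23 -0.    1.82 -0.06]
shift [ 193.2  291.  -110.4] turnz rad -0.959
shift [   0.    0. -110.] turnz rad 0.0
```

Emit:
arm_command([
  [24.2,36.4,-12,0,0,0.08,1],
  [24.2,36.4,-12,0,0,0.08,1],
  [24.2,36.4,-12,0,0,0.08,1],
  [24.2,36.4,-12,0,0,0.08,1],
  [24.2,36.4,-12,0,0,0.08,1],
  [24.2,36.4,-12,0,0,0.08,1],
  [24.2,36.4,-12,0,0,0.08,1],
  [24.2,36.4,-12,0,0,0.08,1],
  [0,0,0,0,0,0,1],
  [0,0,0,0,0,0,1],
], squeeze=35)

```text
t: 1.15
tcp_pos: [0.3386, -0.2903, 0.1349]
tool_rot: [-0.666, 0.666, -0.238, 0.237]
ft_force: [-0.3, -0.9, 0.2]
grip_width: 0.0854
```

```bash
python3 plan.py 338 -291 10 -39; python3 -c "
from h import *
c,im,d=look('wrist','w1');p=world(c,d)
m=(d>0)&(np.hypot(p[...,0]-.338,p[...,1]+.291)<.05)&(p[...,2]>.05)&(p[...,2]<.06)
print(cv2.minEnclosingCircle(p[m][:,:2].astype(np.float32)*1000),m.sum())"
```

```text
t 1.15 tcp [ 338.6 -290.3  134.9] jaw -39.3 point [-0.001  0.    -1.   ] w 85.4 F [-0.3 -0.9  0.2] j [-0.78 -0.33  1.79 -0.    1.68 -0.1 ]
shift [  -0.6   -0.7 -124.9] turnz rad 0.004
((340.9010925292969, -291.22509765625), 24.15401268005371) 3316
```

View pics/w1.png

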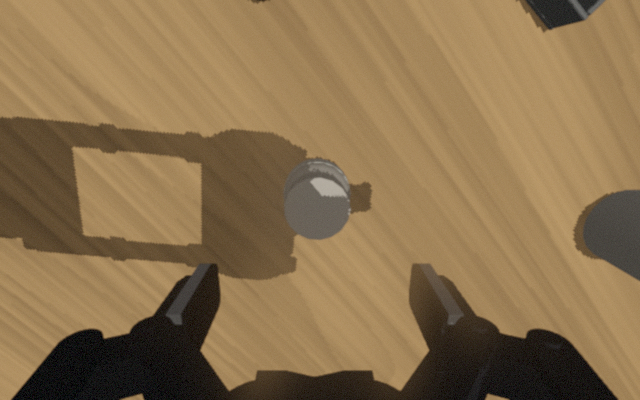

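The wrist view shows the pot's lid at (317,200), centred between the fingertips (columns 215 and 412). The pot is at about (340,-291).

Emit:
arm_command([
  [1,-0.5,-30,0,0,0,1],
  [0,0,-30,0,0,0,1],
  [0,0,-30,0,0,0,1],
  [0,0,-25,0,0,0,1],
  [0,0,-8,0,0,0,1],
  [0,0,0,0,0,0,0.4],
  [0,0,0,0,0,0,0.4],
  [0,0,0,0,0,0,0.4],
  [0,0,0,0,0,0,0.4],
  [0,0,0,0,0,0,0.4],
])

```text
t: 2.2
tcp_pos: [0.3402, -0.2929, 0.0146]
tool_rot: [-0.665, 0.667, -0.237, 0.239]
ft_force: [-1.6, -0.7, 5.7]
grip_width: 0.0516
```

```bash
python3 plan.py 338 -291 120 -39
```

```text
t 2.2 tcp [ 340.2 -292.9   14.6] jaw -39.4 point [ 0.002 -0.003 -1.   ] w 51.6 F [-1.6 -0.7  5.7] j [-0.79 -0.26  1.95 -0.    1.45 -0.1 ]
shift [ -2.2   1.9 105.4] turnz rad 0.007
```

Emit:
arm_command([
  [0,0,0,0,0,0,0.3],
  [0,0,0,0,0,0,0.3],
  [0,0,5,0,0,0,0.3],
  [0,0,20,0,0,0,0.3],
  [0,0,30,0,0,0,0.3],
  [0,0,30,0,0,0,0.3],
  [0,0,30,0,0,0,0.3],
  [0,0,0,0,0,0,0.3],
])

```text
t: 3.0
tcp_pos: [0.3411, -0.293, 0.1326]
tool_rot: [-0.665, 0.667, -0.235, 0.241]
ft_force: [1.0, 0.7, -0.3]
grip_width: 0.0514
```

```bash
python3 plan.py 600.5 112 130 0; python3 -c "
from h import *
look('wrist','w2')"
```

```text
t 3.0 tcp [ 341.1 -293.   132.6] jaw -39.3 point [ 0.006 -0.006 -1.   ] w 51.4 F [ 1.   0.7 -0.3] j [-0.79 -0.33  1.79  0.    1.67 -0.1 ]
shift [259.4 405.   -2.6] turnz rad 0.687
```

View pics/w2.png

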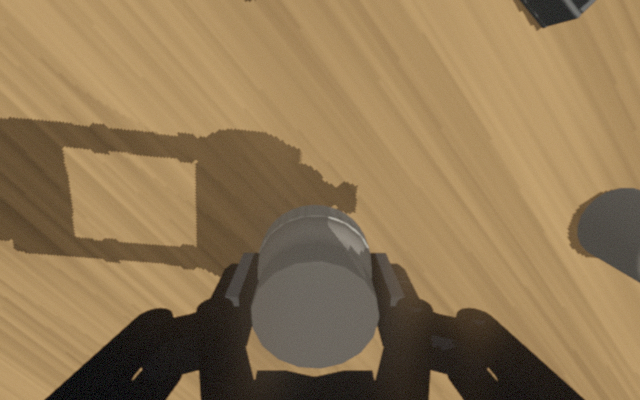

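The pot is held upright between the pads at (315,300). Carrying it to the long tray.

Emit:
arm_command([
  [15,24,0,0,0,0.069,0.3],
  [27,42,0,0,0,0.069,0.3],
  [27,42,0,0,0,0.069,0.3],
  [27,42,0,0,0,0.069,0.3],
  [27,42,0,0,0,0.069,0.3],
  [27,42,0,0,0,0.069,0.3],
  [27,42,0,0,0,0.069,0.3],
  [27,42,0,0,0,0.069,0.3],
  [27,42,0,0,0,0.069,0.3],
  [28,45,0,0,0,0.069,0.3],
])

```text
t: 4.05
tcp_pos: [0.5968, 0.1129, 0.1249]
tool_rot: [-0.707, 0.707, 0.001, -0.003]
ft_force: [-0.2, -1.5, -0.0]
grip_width: 0.0513
```

```bash
python3 plan.py 600.5 112 21 0
```

```text
t 4.05 tcp [596.8 112.9 124.9] jaw 0.4 point [-0.003 -0.    -1.   ] w 51.3 F [-0.2 -1.5 -0. ] j [ 0.13  0.12  1.39 -0.    1.64  0.12]
shift [   3.7   -0.9 -103.9] turnz rad -0.006
```

Emit:
arm_command([
  [2,-1,-25,0,0,0,0.3],
  [0,0,-30,0,0,0,0.3],
  [0,0,-30,0,0,0,0.3],
  [0,0,-10,0,0,0,0.3],
  [0,0,0,0,0,0,0.3],
  [0,0,0,0,0,0,0.3],
])

```text
t: 4.65
tcp_pos: [0.5992, 0.1098, 0.0331]
tool_rot: [0.707, -0.707, -0.001, 0.001]
ft_force: [-0.1, 0.2, -0.2]
grip_width: 0.0516
```

Emit:
arm_command([
  [0,0,-8,0,0,0,0.3],
  [0,0,-5,0,0,0,0.3],
  [0,0,0,0,0,0,0.3],
  [0,0,0,0,0,0,0.3],
])

```text
t: 5.05
tcp_pos: [0.5989, 0.1099, 0.0195]
tool_rot: [0.707, -0.707, -0.001, 0.001]
ft_force: [-0.2, 0.5, -0.8]
grip_width: 0.0515
```

Emit:
arm_command([
  [0,0,-2,0,0,0,0.3],
  [0,0,0,0,0,0,0.3],
  [0,0,0,0,0,0,0.3],
])

```text
t: 5.35
tcp_pos: [0.5993, 0.1099, 0.0187]
tool_rot: [0.707, -0.707, -0.002, 0.001]
ft_force: [-2.6, -0.5, 6.1]
grip_width: 0.0516
```

Contact (6 N): release and rise.

Emit:
arm_command([
  [0,0,0,0,0,0,0.75],
  [0,0,0,0,0,0,0.9],
  [0,0,0,0,0,0,0.9],
  [0,0,10,0,0,0,0.9],
  [0,0,25,0,0,0,0.9],
  [0,0,35,0,0,0,0.9],
  [0,0,35,0,0,0,0.9],
  [0,0,0,0,0,0,0.9],
])

```text
t: 6.15
tcp_pos: [0.6017, 0.1102, 0.1302]
tool_rot: [0.708, -0.707, -0.005, -0.003]
ft_force: [0.3, 0.5, 0.9]
grip_width: 0.0769
```

```bash
python3 plan.py 448 -16 110 -55 448 -16 8 -55; python3 -c "
from h import *
look('wrist','w3');look('scene','s3')"
```

```text
t 6.15 tcp [601.7 110.2 130.2] jaw 0.2 point [ 0.011  0.001 -1.   ] w 76.9 F [0.3 0.5 0.9] j [ 0.13  0.12  1.38 -0.    1.63  0.12]
shift [-153.7 -126.2  -20.2] turnz rad -0.963
shift [   0.    0. -102.] turnz rad 0.0
```

View pics/w3.png

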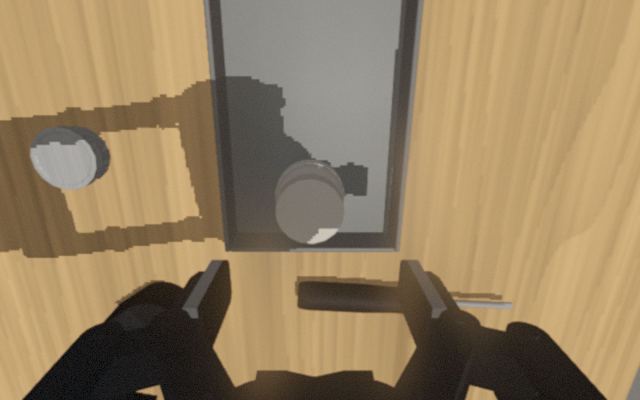

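The pot stands upright on the tray floor at (310,205). Next is the large heel.

Emit:
arm_command([
  [-15.4,-12.6,-1,0,0,-0.107,1],
  [-15.4,-12.6,-1,0,0,-0.107,1],
  [-15.4,-12.6,-1,0,0,-0.107,1],
  [-15.4,-12.6,-1,0,0,-0.107,1],
  [-15.4,-12.6,-1,0,0,-0.107,1],
  [-15.4,-12.6,-1,0,0,-0.107,1],
  [-15.4,-12.6,-1,0,0,-0.107,1],
  [-15.4,-12.6,-1,0,0,-0.107,1],
  [-15.4,-12.6,-1,0,0,-0.107,1],
  [-15,-12.6,0,0,0,0,1],
])

```text
t: 7.25
tcp_pos: [0.4437, -0.0165, 0.1114]
tool_rot: [-0.626, 0.627, -0.328, 0.326]
ft_force: [0.5, -0.2, -0.6]
grip_width: 0.0856
```

Emit:
arm_command([
  [0,0,0,0,0,0,1],
])

```text
t: 7.35
tcp_pos: [0.4436, -0.017, 0.1119]
tool_rot: [-0.626, 0.627, -0.328, 0.326]
ft_force: [0.9, 0.4, -0.0]
grip_width: 0.0854
```

```bash
python3 plan.py 448 -16 8 -55; python3 -c "
from h import *
c,im,d=look('wrist','w4');p=world(c,d)
m=(d>0)&(np.hypot(p[...,0]-.456,p[...,1]+.01)<.05)&(p[...,2]>.031)&(p[...,2]<.04)
print(cv2.minAreaRect(p[m][:,:2].astype(np.float32)*1000),m.sum())"
```

```text
t 7.35 tcp [443.6 -17.  111.9] jaw -55.1 point [-0.003 -0.    -1.   ] w 85.4 F [ 0.9  0.4 -0. ] j [-0.11 -0.33  1.83 -0.    1.64  0.85]
shift [   4.4    1.  -103.9] turnz rad 0.002
((458.04742431640625, -9.267311096191406), (62.369468688964844, 54.140167236328125), 33.55753707885742) 5986
```

View pics/w4.png

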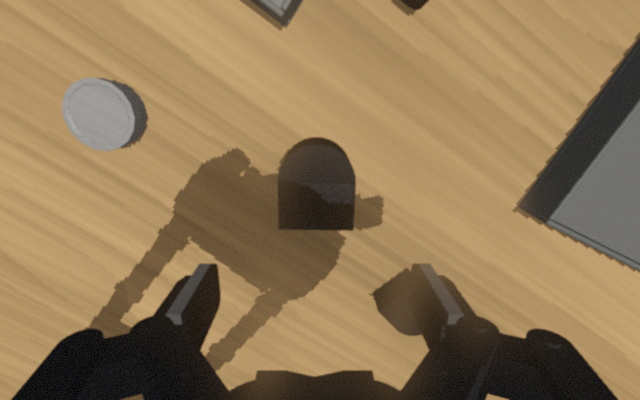

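The wrist view shows the heel at (316,190), with its straight edge towards the gripper and square to the jaws. Its origin is at (458,-9.3) and its yaw is 213.5°.

Emit:
arm_command([
  [6,2,-30,0,0,-0.025,1],
  [0,0,-30,0,0,0,1],
  [0,0,-28,0,0,0,1],
  [0,0,-13,0,0,0,1],
  [0,0,-3,0,0,0,0.8],
  [0,0,0,0,0,0,0.3],
  [0,0,0,0,0,0,0.3],
  [0,0,0,0,0,0,0.3],
  [0,0,0,0,0,0,0.3],
  [0,0,0,0,0,0,0.3],
])

```text
t: 8.4
tcp_pos: [0.452, -0.0142, 0.0104]
tool_rot: [0.623, -0.623, 0.334, -0.335]
ft_force: [0.4, -0.2, 3.4]
grip_width: 0.0531
```

Emit:
arm_command([
  [0,0,0,0,0,0,0.3],
  [0,0,0,0,0,0,0.3],
  [0,0,0,0,0,0,0.3],
])

```text
t: 8.7
tcp_pos: [0.452, -0.0142, 0.0104]
tool_rot: [0.623, -0.623, 0.334, -0.335]
ft_force: [1.0, -0.2, 5.8]
grip_width: 0.0531
```

Emit:
arm_command([
  [0,0,5,0,0,0,0.3],
  [0,0,25,0,0,0,0.3],
  [0,0,35,0,0,0,0.3],
  [10,15,35,0,0,0.08,0.3],
  [20,26,0,0,0,0.14,0.3],
  [20,26,0,0,0,0.14,0.3],
  [20,26,0,0,0,0.14,0.3],
  [20,26,0,0,0,0.14,0.3],
  [20,26,0,0,0,0.14,0.3],
  [20,26,0,0,0,0.14,0.3],
])

```text
t: 9.7
tcp_pos: [0.5815, 0.1579, 0.1085]
tool_rot: [-0.707, 0.707, -0.021, 0.02]
ft_force: [0.7, -0.7, -0.2]
grip_width: 0.0527
```

Emit:
arm_command([
  [18,26,0,0,0,0.07,0.3],
  [0,0,0,0,0,0,0.3],
])

```text
t: 9.9
tcp_pos: [0.5997, 0.1856, 0.1074]
tool_rot: [0.707, -0.707, -0.002, 0.004]
ft_force: [-1.6, -1.1, -0.4]
grip_width: 0.0533
```

```bash
python3 plan.py 600.5 182 17 0; python3 -c "
from h import *
c,im,d=look('wrist','w5')"
```

```text
t 9.9 tcp [599.7 185.6 107.4] jaw 0.5 point [-0.002  0.    -1.   ] w 53.3 F [-1.6 -1.1 -0.4] j [0.25 0.18 1.36 0.   1.61 0.24]
shift [  0.8  -3.6 -90.4] turnz rad -0.009
```

View pics/w5.png

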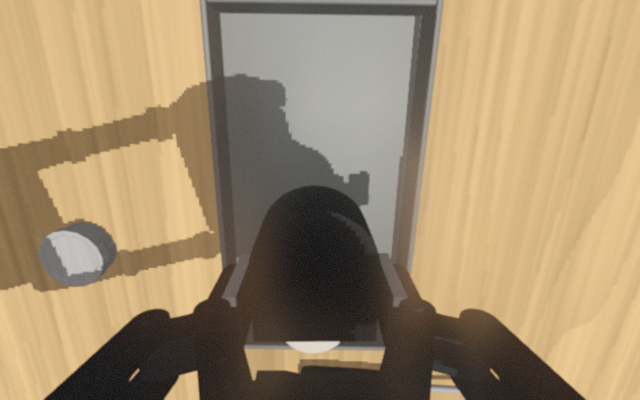

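The heel is held level at (315,270), over the free floor and clear of the pot (315,345). Lowering.

Emit:
arm_command([
  [0,-2,-30,0,0,0,0.3],
  [0,0,-30,0,0,0,0.3],
  [0,0,-20,0,0,0,0.3],
  [0,0,-9,0,0,0,0.3],
  [0,0,-2,0,0,0,0.3],
  [0,0,0,0,0,0,0.3],
])

```text
t: 10.55
tcp_pos: [0.5995, 0.1805, 0.0192]
tool_rot: [0.707, -0.707, -0.002, 0.001]
ft_force: [0.7, 1.0, -0.1]
grip_width: 0.0535
```

Emit:
arm_command([
  [0,0,-2,0,0,0,0.3],
  [0,0,-2,0,0,0,0.3],
  [0,0,0,0,0,0,0.3],
  [0,0,0,0,0,0,0.3],
])

```text
t: 10.95
tcp_pos: [0.5994, 0.181, 0.0146]
tool_rot: [0.707, -0.707, -0.002, 0.002]
ft_force: [-0.1, -0.3, -1.3]
grip_width: 0.0535
```

Emit:
arm_command([
  [0,0,-1,0,0,0,0.3],
  [0,0,0,0,0,0,0.3],
  [0,0,0,0,0,0,0.8],
  [0,0,0,0,0,0,0.9],
  [0,0,0,0,0,0,0.9],
  [0,0,10,0,0,0,0.9],
  [0,0,30,0,0,0,0.9],
  [0,0,35,0,0,0,0.9],
  [-5,5,25,0,0,0,0.9],
])

```text
t: 11.85
tcp_pos: [0.5951, 0.1855, 0.1165]
tool_rot: [0.707, -0.707, -0.002, 0.0]
ft_force: [-0.0, 0.2, 0.3]
grip_width: 0.077
```

```bash
python3 plan.py 346 291 110 20 346 291 3 20; python3 -c "
from h import *
c,im,d=look('wrist','w6')"
```

```text
t 11.85 tcp [595.1 185.5 116.5] jaw 0.2 point [ 0.003  0.    -1.   ] w 77.0 F [-0.   0.2  0.3] j [ 0.25  0.16  1.36 -0.    1.62  0.24]
shift [-249.1  105.5   -6.5] turnz rad 0.345
shift [   0.    0. -107.] turnz rad 0.0
```

View pics/w6.png

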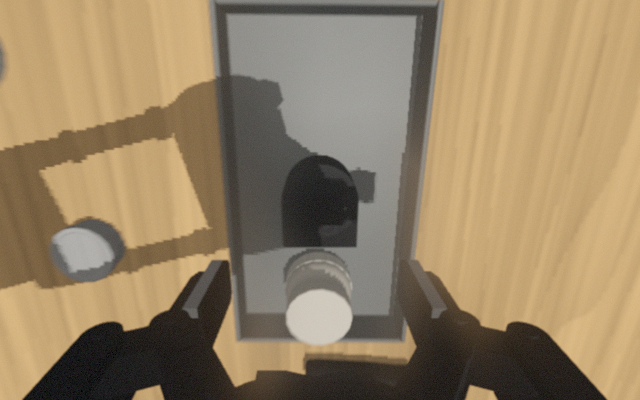

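The heel lies flat at (320,200) beside the pot (320,310), with free floor beyond. Next is the tape.

Emit:
arm_command([
  [-20,9,0,0,0,0.03,1],
  [-28,12,0,0,0,0.04,1],
  [-28,12,0,0,0,0.04,1],
  [-28,12,0,0,0,0.04,1],
  [-28,12,0,0,0,0.04,1],
  [-28,12,0,0,0,0.04,1],
  [-28,12,0,0,0,0.04,1],
  [-28,12,0,0,0,0.04,1],
  [-28,12,0,0,0,0.04,1],
  [-5,0,0,0,0,0,1],
])

```text
t: 12.9
tcp_pos: [0.3432, 0.292, 0.1138]
tool_rot: [0.696, -0.695, -0.126, 0.126]
ft_force: [0.8, -0.3, 0.3]
grip_width: 0.0853
```

Emit:
arm_command([
  [0,0,0,0,0,0,1],
])

```text
t: 13.0
tcp_pos: [0.345, 0.2911, 0.1138]
tool_rot: [0.696, -0.696, -0.126, 0.125]
ft_force: [0.5, 0.4, -0.2]
grip_width: 0.0854
```

```bash
python3 plan.py 346 291 3 20; python3 -c "
from h import *
c,im,d=look('wrist','w7');p=world(c,d)
m=(d>0)&(np.hypot(p[...,0]-.346,p[...,1]-.291)<.05)&(p[...,2]>.022)&(p[...,2]<.03)
print(cv2.minEnclosingCircle(p[m][:,:2].astype(np.float32)*1000),m.sum())"
```

```text
t 13.0 tcp [345.  291.1 113.8] jaw 20.4 point [ 0.001  0.    -1.   ] w 85.4 F [ 0.5  0.4 -0.2] j [ 0.63 -0.31  1.81 -0.    1.64  0.27]
shift [ 1.000e+00 -1.000e-01 -1.108e+02] turnz rad -0.007
((347.8738098144531, 291.8114318847656), 29.820171356201172) 2831
```

View pics/w7.png

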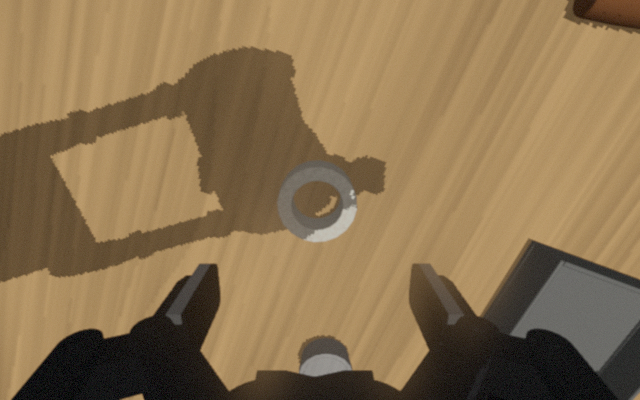

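Tape is centred at (317,202) in the wrist view, at (348,292) on the bench.

Emit:
arm_command([
  [2.5,0.5,-30,0,0,0,1],
  [0,0,-30,0,0,0,1],
  [0,0,-30,0,0,0,1],
  [0,0,-15,0,0,0,1],
  [0,0,-4,0,0,0,1],
  [0,0,0,0,0,0,0.8],
  [0,0,0,0,0,0,0.5],
  [0,0,0,0,0,0,0.5],
  [0,0,0,0,0,0,0.5],
  [0,0,0,0,0,0,0.5],
])

```text
t: 14.05
tcp_pos: [0.349, 0.2922, 0.0064]
tool_rot: [0.697, -0.695, -0.126, 0.124]
ft_force: [1.4, -0.4, 6.8]
grip_width: 0.0578
```

Emit:
arm_command([
  [0,0,0,0,0,0,0.4],
  [0,0,0,0,0,0,0.4],
])

```text
t: 14.25
tcp_pos: [0.349, 0.2922, 0.0064]
tool_rot: [0.697, -0.695, -0.126, 0.124]
ft_force: [0.6, -0.6, 7.2]
grip_width: 0.0579
```

Emit:
arm_command([
  [0,0,5,0,0,0,0.4],
  [0,0,25,0,0,0,0.4],
  [0,0,35,0,0,0,0.4],
  [10,0,35,0,0,0,0.4],
  [28,-3,0,0,0,-0.045,0.4],
  [30,-3,0,0,0,-0.045,0.4],
  [30,-3,0,0,0,-0.045,0.4],
  [30,-3,0,0,0,-0.045,0.4],
  [30,-3,0,0,0,-0.045,0.4],
  [30,-3,0,0,0,-0.045,0.4],
])

```text
t: 15.25
tcp_pos: [0.5367, 0.2732, 0.1042]
tool_rot: [-0.706, 0.707, 0.029, -0.03]
ft_force: [-0.0, 0.7, -0.0]
grip_width: 0.058
```

Emit:
arm_command([
  [30,-3,0,0,0,-0.045,0.4],
  [30,-3,0,0,0,-0.045,0.4],
  [3,-1,0,0,0,0,0.4],
  [0,0,0,0,0,0,0.4],
])

```text
t: 15.65
tcp_pos: [0.5987, 0.266, 0.1035]
tool_rot: [-0.707, 0.707, -0.002, 0.001]
ft_force: [0.3, -0.7, -0.7]
grip_width: 0.0583
```

```bash
python3 plan.py 600.5 268 12 0; python3 -c "
from h import *
c,im,d=look('wrist','w8')"
```

```text
t 15.65 tcp [598.7 266.  103.5] jaw -0.3 point [-0.002 -0.    -1.   ] w 58.3 F [ 0.3 -0.7 -0.7] j [0.37 0.25 1.28 0.   1.61 0.37]
shift [  1.8   2.  -91.5] turnz rad 0.005
```

View pics/w8.png

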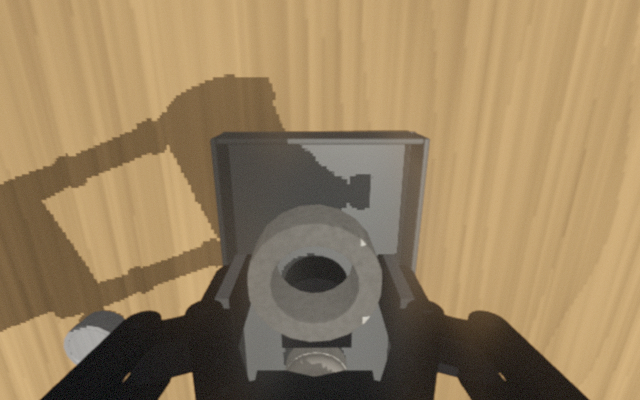

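Tape held level; lowering into the free end of the tray.

Emit:
arm_command([
  [1,3,-30,0,0,0,0.4],
  [0,0,-30,0,0,0,0.4],
  [0,0,-20,0,0,0,0.4],
  [0,0,-9,0,0,0,0.4],
  [0,0,-2,0,0,0,0.4],
  [0,0,0,0,0,0,0.4],
  [0,0,0,0,0,0,0.4],
])

```text
t: 16.4
tcp_pos: [0.6005, 0.2699, 0.0154]
tool_rot: [0.708, -0.707, 0.001, -0.003]
ft_force: [-0.2, 0.7, 0.2]
grip_width: 0.0578
```

Emit:
arm_command([
  [0,0,-2,0,0,0,0.4],
  [0,0,-2,0,0,0,0.4],
  [0,0,-1,0,0,0,0.4],
  [0,0,0,0,0,0,0.4],
])

```text
t: 16.8
tcp_pos: [0.6003, 0.2696, 0.0104]
tool_rot: [0.707, -0.707, 0.001, -0.002]
ft_force: [-2.8, -1.0, 7.1]
grip_width: 0.0578
```

Emit:
arm_command([
  [0,0,0,0,0,0,0.85],
  [0,0,0,0,0,0,0.95],
  [0,0,0,0,0,0,0.95],
  [0,0,10,0,0,0,0.95],
  [0,0,30,0,0,0,0.95],
  [0,0,35,0,0,0,0.95],
  [-5,5,25,0,0,0,0.95],
])

```text
t: 17.5
tcp_pos: [0.5957, 0.2741, 0.1115]
tool_rot: [0.707, -0.707, 0.001, -0.003]
ft_force: [-0.6, 0.3, 1.2]
grip_width: 0.081
```

```bash
python3 plan.py 410 140.5 100 10; python3 -c "
from h import *
c,im,d=look('wrist','w9')"
```

```text
t 17.5 tcp [595.7 274.1 111.5] jaw -0.3 point [ 0.003  0.001 -1.   ] w 81.0 F [-0.6  0.3  1.2] j [ 0.38  0.25  1.27 -0.    1.62  0.39]
shift [-185.7 -133.6  -11.5] turnz rad 0.18
```

View pics/w9.png

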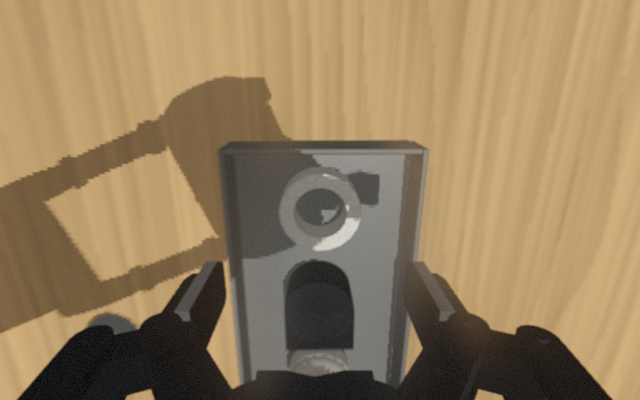

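All three things are in the long tray, lying flat: tape (320,208), heel (320,305), pot (318,360). Next is the tin.

Emit:
arm_command([
  [-15,-11,0,0,0,0.02,1],
  [-21,-15,0,0,0,0.02,1],
  [-21,-15,0,0,0,0.02,1],
  [-21,-15,0,0,0,0.02,1],
  [-21,-15,0,0,0,0.02,1],
  [-21,-15,0,0,0,0.02,1],
  [-21,-15,0,0,0,0.02,1],
  [-21,-15,0,0,0,0.02,1],
  [-23,-17,0,0,0,0.02,1],
  [0,0,0,0,0,0,1],
])

```text
t: 18.55
tcp_pos: [0.4082, 0.1402, 0.1087]
tool_rot: [-0.704, 0.705, 0.062, -0.061]
ft_force: [1.1, 0.9, -0.6]
grip_width: 0.0856
```

```bash
python3 plan.py 410 140.5 4 10; python3 -c "
from h import *
c,im,d=look('wrist','w10');p=world(c,d)
m=(d>0)&(np.hypot(p[...,0]-.41,p[...,1]-.1405)<.05)&(p[...,2]>.019)&(p[...,2]<.027)
print(cv2.minEnclosingCircle(p[m][:,:2].astype(np.float32)*1000),m.sum())"
```

```text
t 18.55 tcp [408.2 140.2 108.7] jaw 10.0 point [ 0. -0. -1.] w 85.6 F [ 1.1  0.9 -0.6] j [ 0.25 -0.37  1.86 -0.    1.64  0.08]
shift [   1.8    0.3 -104.7] turnz rad 0.0
((412.860595703125, 141.12986755371094), 24.65379524230957) 3220
```

View pics/w10.png

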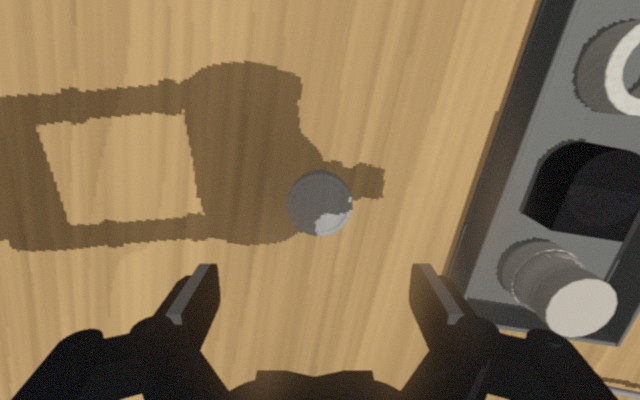

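Tin centred at (320,203) in the view, at (412.5,141) on the bench.

Emit:
arm_command([
  [4,0.8,-30,0,0,0,1],
  [0,0,-30,0,0,0,1],
  [0,0,-28,0,0,0,1],
  [0,0,-14,0,0,0,1],
  [0,0,-4,0,0,0,1],
  [0,0,0,0,0,0,0.7],
  [0,0,0,0,0,0,0.3],
  [0,0,0,0,0,0,0.3],
  [0,0,0,0,0,0,0.3],
  [0,0,0,0,0,0,0.3],
])

```text
t: 19.6
tcp_pos: [0.415, 0.1426, 0.0044]
tool_rot: [0.705, -0.704, -0.063, 0.061]
ft_force: [-1.3, -0.3, 6.6]
grip_width: 0.0467
```

Emit:
arm_command([
  [0,0,0,0,0,0,0.3],
  [0,0,0,0,0,0,0.3],
])

```text
t: 19.8
tcp_pos: [0.415, 0.1425, 0.0044]
tool_rot: [0.705, -0.704, -0.063, 0.061]
ft_force: [-0.8, 0.3, 5.4]
grip_width: 0.0472
```

Emit:
arm_command([
  [0,0,5,0,0,0,0.3],
  [0,0,25,0,0,0,0.3],
  [0,0,35,0,0,0,0.3],
  [8,-14,35,0,0,0,0.3],
  [20,-34,0,0,0,0,0.3],
  [20,-34,0,0,0,0,0.3],
  [20,-34,0,0,0,0,0.3],
  [20,-34,0,0,0,0,0.3],
  [20,-34,0,0,0,0,0.3],
  [20,-34,0,0,0,0,0.3],
])

```text
t: 20.8
tcp_pos: [0.5424, -0.0774, 0.1027]
tool_rot: [-0.704, 0.704, 0.062, -0.062]
ft_force: [1.1, 0.4, -0.6]
grip_width: 0.0465
```

Emit:
arm_command([
  [20,-34,0,0,0,0,0.3],
  [20,-34,0,0,0,0,0.3],
  [20,-34,0,0,0,-0.01,0.3],
  [6,-10,0,0,0,-0.01,0.3],
  [0,0,0,0,0,0,0.3],
])

```text
t: 21.3
tcp_pos: [0.6079, -0.1892, 0.1018]
tool_rot: [0.705, -0.705, -0.054, 0.054]
ft_force: [-1.0, 0.7, -0.1]
grip_width: 0.0469
```

```bash
python3 plan.py 609 -187 10 8.9; python3 -c "
from h import *
c,im,d=look('wrist','w11')"
```

```text
t 21.3 tcp [ 607.9 -189.2  101.8] jaw 8.7 point [-0.001  0.    -1.   ] w 46.9 F [-1.   0.7 -0.1] j [-0.36  0.2   1.34 -0.    1.6  -0.51]
shift [  1.1   2.2 -91.8] turnz rad 0.003
```

View pics/w11.png

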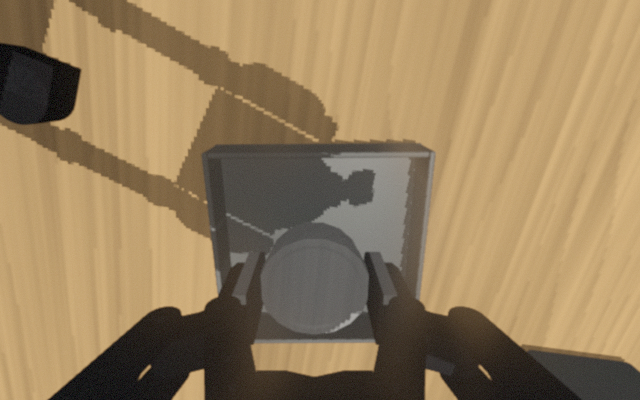

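Tin held level and lined up with the square tray; lowering.

Emit:
arm_command([
  [1,2,-30,0,0,0,0.3],
  [0,0,-30,0,0,0,0.3],
  [0,0,-20,0,0,0,0.3],
  [0,0,-8,0,0,0,0.3],
  [0,0,-3,0,0,0,0.3],
  [0,0,0,0,0,0,0.3],
  [0,0,0,0,0,0,0.3],
])

```text
t: 22.05
tcp_pos: [0.6096, -0.1858, 0.0132]
tool_rot: [-0.705, 0.705, 0.056, -0.054]
ft_force: [-0.8, -0.6, -0.5]
grip_width: 0.0468
```

Emit:
arm_command([
  [0,0,-2,0,0,0,0.3],
  [0,0,-2,0,0,0,0.3],
  [0,0,-1,0,0,0,0.3],
  [0,0,0,0,0,0,0.3],
])

```text
t: 22.45
tcp_pos: [0.6094, -0.1861, 0.0084]
tool_rot: [-0.705, 0.705, 0.055, -0.054]
ft_force: [-2.0, 2.4, 7.2]
grip_width: 0.0466
```

Emit:
arm_command([
  [0,0,0,0,0,0,0.75],
  [0,0,0,0,0,0,0.85],
  [0,0,0,0,0,0,0.9],
  [0,0,10,0,0,0,0.9],
  [0,0,30,0,0,0,0.9],
  [0,0,35,0,0,0,0.9],
  [-10,0,25,0,0,0,0.9],
])

```text
t: 23.15
tcp_pos: [0.5998, -0.186, 0.1094]
tool_rot: [-0.705, 0.705, 0.056, -0.054]
ft_force: [-0.2, -0.3, 0.9]
grip_width: 0.0767
```

```bash
python3 plan.py 413 -128 100 -15; python3 -c "
from h import *
c,im,d=look('wrist','w12')"
```

```text
t 23.15 tcp [ 599.8 -186.   109.4] jaw 8.9 point [ 0.003 -0.001 -1.   ] w 76.7 F [-0.2 -0.3  0.9] j [-0.35  0.17  1.36  0.    1.61 -0.51]
shift [-186.8   58.    -9.4] turnz rad -0.417
```

View pics/w12.png

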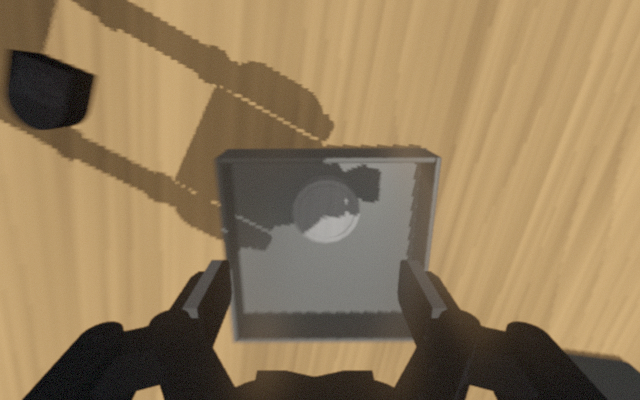

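The tin lies flat at (326,212) in the far half of the square tray. Next is the small heel.

Emit:
arm_command([
  [-16,5,0,0,0,-0.046,1],
  [-21,6.5,0,0,0,-0.046,1],
  [-21,6.5,0,0,0,-0.046,1],
  [-21,6.5,0,0,0,-0.046,1],
  [-21,6.5,0,0,0,-0.046,1],
  [-21,6.5,0,0,0,-0.046,1],
  [-21,6.5,0,0,0,-0.046,1],
  [-21,6.5,0,0,0,-0.046,1],
  [-22,7,0,0,0,-0.046,1],
  [0,0,0,0,0,0,1],
])

```text
t: 24.2
tcp_pos: [0.4124, -0.1278, 0.1068]
tool_rot: [-0.701, 0.701, -0.091, 0.092]
ft_force: [0.1, -0.3, 0.4]
grip_width: 0.085
```

```bash
python3 plan.py 413 -128 5 -15; python3 -c "
from h import *
c,im,d=look('wrist','w13');p=world(c,d)
m=(d>0)&(np.hypot(p[...,0]-.411,p[...,1]+.137)<.04)&(p[...,2]>.023)&(p[...,2]<.031)
print(cv2.minAreaRect(p[m][:,:2].astype(np.float32)*1000),m.sum())"
```

```text
t 24.2 tcp [ 412.4 -127.8  106.8] jaw -14.9 point [ 0.001 -0.    -1.   ] w 85.0 F [ 0.1 -0.3  0.4] j [-0.38 -0.37  1.87 -0.    1.64 -0.12]
shift [   0.6   -0.2 -101.8] turnz rad -0.002
((412.9662170410156, -136.52902221679688), (43.954952239990234, 38.088829040527344), 76.53881072998047) 2745
```

View pics/w13.png

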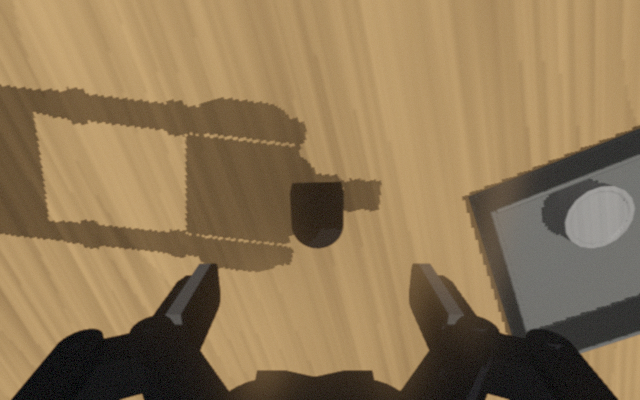

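The small heel is at (317,213), straight edge away from the gripper. Its origin is at (413,-136.5) and its yaw is 76.5°, as expected.

Emit:
arm_command([
  [2.5,0,-30,0,0,0.026,1],
  [0,0,-30,0,0,0,1],
  [0,0,-28,0,0,0,1],
  [0,0,-12,0,0,0,1],
  [0,0,-3,0,0,0,0.9],
  [0,0,0,0,0,0,0.5],
  [0,0,0,0,0,0,0.2],
  [0,0,0,0,0,0,0.2],
  [0,0,0,0,0,0,0.2],
  [0,0,0,0,0,0,0.2],
])

```text
t: 25.25
tcp_pos: [0.4174, -0.1288, 0.0051]
tool_rot: [-0.702, 0.703, -0.081, 0.083]
ft_force: [0.2, -0.1, 5.7]
grip_width: 0.0376
```

Emit:
arm_command([
  [0,0,0,0,0,0,0.2],
  [0,0,0,0,0,0,0.2],
  [0,0,0,0,0,0,0.2],
])

```text
t: 25.55
tcp_pos: [0.4175, -0.1288, 0.0051]
tool_rot: [-0.702, 0.703, -0.081, 0.083]
ft_force: [-0.2, 0.5, 5.3]
grip_width: 0.0373
```

Emit:
arm_command([
  [0,0,5,0,0,0,0.2],
  [0,0,25,0,0,0,0.2],
  [0,0,35,0,0,0,0.2],
  [10,-6,35,0,0,0.02,0.2],
  [22,-13,0,0,0,0.045,0.2],
  [22,-13,0,0,0,0.045,0.2],
  [22,-13,0,0,0,0.045,0.2],
  [22,-13,0,0,0,0.045,0.2],
  [22,-13,0,0,0,0.045,0.2],
  [22,-13,0,0,0,0.045,0.2],
])

```text
t: 26.55
tcp_pos: [0.5589, -0.2128, 0.1031]
tool_rot: [0.707, -0.707, -0.021, 0.021]
ft_force: [0.4, -0.4, 0.6]
grip_width: 0.0372
```

Emit:
arm_command([
  [22,-13,0,0,0,0.045,0.2],
  [22,-13,0,0,0,0.045,0.2],
  [15,-8,0,0,0,0.01,0.2],
  [0,0,0,0,0,0,0.2],
])

```text
t: 26.95
tcp_pos: [0.618, -0.247, 0.1023]
tool_rot: [0.705, -0.705, -0.055, 0.056]
ft_force: [0.3, 0.6, -0.3]
grip_width: 0.0373
```

```bash
python3 plan.py 618 -246 10 8.9; python3 -c "
from h import *
c,im,d=look('wrist','w14')"
```

```text
t 26.95 tcp [ 618.  -247.   102.3] jaw 9.0 point [-0.001  0.    -1.   ] w 37.3 F [ 0.3  0.6 -0.3] j [-0.43  0.28  1.25 -0.    1.62 -0.59]
shift [  0.    1.  -92.3] turnz rad -0.001
```

View pics/w14.png

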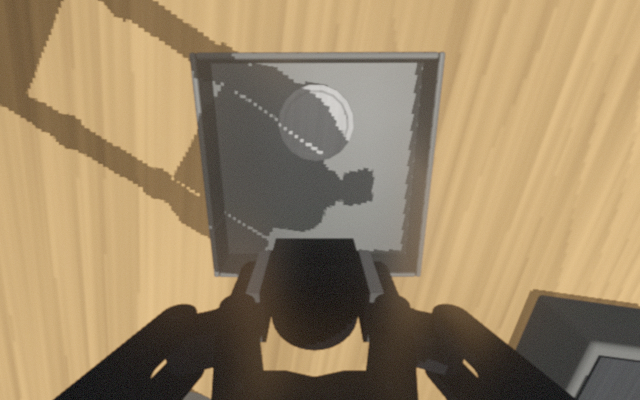

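Heel held level and lined up with the tray; the tin at (318,122) is well clear. Lowering.

Emit:
arm_command([
  [0,3,-30,0,0,0,0.2],
  [0,0,-30,0,0,0,0.2],
  [0,0,-20,0,0,0,0.2],
  [0,0,-8,0,0,0,0.2],
  [0,0,-3,0,0,0,0.2],
  [0,0,0,0,0,0,0.2],
  [0,0,0,0,0,0,0.2],
])

```text
t: 27.7
tcp_pos: [0.618, -0.2436, 0.0143]
tool_rot: [-0.704, 0.705, 0.056, -0.055]
ft_force: [-0.4, 0.2, -0.3]
grip_width: 0.0372
```

Emit:
arm_command([
  [0,0,-2,0,0,0,0.2],
  [0,0,0,0,0,0,0.2],
  [0,0,0,0,0,0,0.2],
])

```text
t: 28.0
tcp_pos: [0.6174, -0.2434, 0.0107]
tool_rot: [-0.705, 0.705, 0.056, -0.055]
ft_force: [0.2, -0.3, 0.0]
grip_width: 0.037
```

Emit:
arm_command([
  [0,0,-2,0,0,0,0.2],
  [0,0,0,0,0,0,0.2],
  [0,0,0,0,0,0,0.6],
  [0,0,0,0,0,0,0.75],
  [0,0,0,0,0,0,0.75],
  [0,0,10,0,0,0,0.75],
  [0,0,30,0,0,0,0.75],
  [0,0,35,0,0,0,0.75],
  [-20,0,35,0,0,0,0.75],
  [-30,0,30,0,0,0,0.75],
])

```text
t: 29.0
tcp_pos: [0.5677, -0.2432, 0.1509]
tool_rot: [-0.705, 0.705, 0.056, -0.055]
ft_force: [1.2, -0.4, 0.2]
grip_width: 0.0641
```

Emit:
arm_command([
  [-40,20,10,0,0,0,0.75],
  [-40,30,0,0,0,0,0.75],
  [-40,40,0,0,0,0,0.75],
  [-40,40,0,0,0,0,0.75],
  [0,0,0,0,0,0,0.75],
  [0,0,0,0,0,0,0.75],
])

```text
t: 29.6
tcp_pos: [0.4164, -0.1222, 0.1596]
tool_rot: [-0.704, 0.705, 0.057, -0.055]
ft_force: [-0.3, -0.9, 0.6]
grip_width: 0.0642
```

```bash
cat > chk.py <<'E'
from h import *
ims=[]
cs=[(600.5,191.5,0),(614.2,-220.5,8.9)]
O=[('large',0,.034),('tape',0,.025),('pot',0,.055),('small',1,.026),('tin',1,.022)]
guess={'large':(600,191),'tape':(600,270),'pot':(600,110),'small':(619,-252),'tin':(609,-186)}
for n in ('scene','side'):
    c,im,d=look(n,n+'9');p=world(c,d)*1000
    for k,t,h in O:
        g=guess[k];m=(d>0)&(np.hypot(p[...,0]-g[0],p[...,1]-g[1])<36)&(p[...,2]>h*1000-2)
        z=p[m][:,2]; (ctr,r)=cv2.minEnclosingCircle(p[m][:,:2].astype(np.float32))
        A=np.c_[p[m][:,:2],np.ones(m.sum())];co=np.linalg.lstsq(A,z,rcond=None)[0]
        print(n,k,m.sum(),'top z - h',round(np.median(z)-h*1000,1),'centre',np.round(ctr),'r',round(r),'tilt',np.hypot(*co[:2]).round(3))
a=cv2.imread('pics/scene9.png')[120:350,200:430];b=cv2.imread('pics/side9.png')[130:300,200:370]
cv2.imwrite('pics/end.png',np.hstack([cv2.resize(i,(400,400),interpolation=2) for i in (a,b)]))
E
python3 plan.py; python3 chk.py
```

```text
t 29.6 tcp [ 416.4 -122.2  159.6] jaw 9.1 point [ 0.003 -0.001 -1.   ] w 64.2 F [-0.3 -0.9  0.6] j [-0.36 -0.37  1.78 -0.    1.73 -0.52]
scene large 492 top z - h 5.5 centre [600. 187.] r 33 tilt 0.02
scene tape 333 top z - h 5.1 centre [599. 270.] r 30 tilt 0.013
scene pot 287 top z - h 5.7 centre [598. 111.] r 24 tilt 0.028
scene small 165 top z - h 6.0 centre [ 618. -250.] r 27 tilt 0.062
scene tin 200 top z - h 5.3 centre [ 610. -187.] r 26 tilt 0.037
side large 282 top z - h 4.9 centre [599. 186.] r 32 tilt 0.021
side tape 228 top z - h 4.1 centre [599. 269.] r 31 tilt 0.011
side pot 157 top z - h 5.1 centre [597. 111.] r 25 tilt 0.032
side small 79 top z - h 5.3 centre [ 618. -257.] r 31 tilt 0.042
side tin 90 top z - h 4.5 centre [ 607. -182.] r 31 tilt 0.054
```

View pics/end.png

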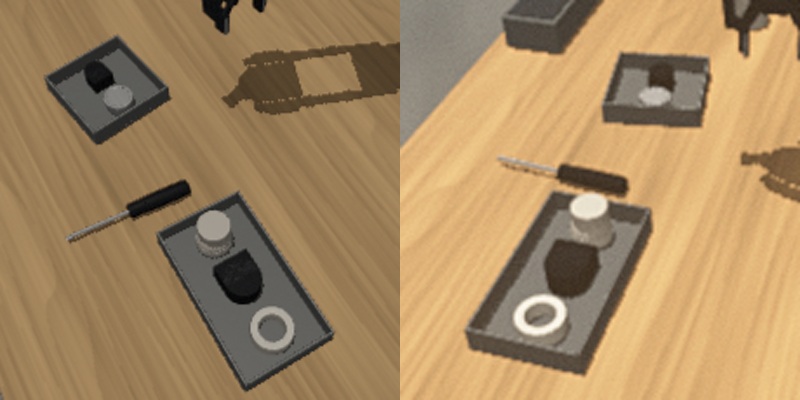

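All five things lie flat on the tray floors, with their tops 4–6 mm above bench-standing height. The gripper is clear, so I'm handing in.

```bash
python3 -c "
from workcell import arm
print(arm.sign_off())"
```

```text
the job is handed in; nothing more can be done
None
```

I put the glue pot, large heel block and tape roll in the long tray, and the eyelet tin and small heel block in the square tray. I handed the job in at about 30 s of robot time.

**In the trays:** In the last scene and side pictures each thing lies flat inside its tray, apart from the others. Their tops are 4–6 mm above bench-standing height, which fits the 4–5 mm tray floors. The fitted tilts are at most 0.06 rad, within measuring noise.

**Disagreement between cameras:** The two cameras differ by up to 7 mm on the small heel and 5–6 mm on the tin. The side camera has few points there, and either reading is well inside the tray.

**Left alone:** The gripper was empty, touching nothing and about 160 mm up at the end. The screwdriver looked unmoved in the pictures, and the arm touched neither it, the hammer nor the paste bottle. I did not measure those three again.

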